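Turn the sealed module over against the step

TASK

Two sealed modules taken from the opened recorder lie copper side up on the lower tread of the wooden turning step. Take the longer one: push it up against the step's wall, tip it up on end and over, so that it comes to rest flat, copper side down, on the upper tread, lying square to the step. Leave the shorter module where it is.

Things in the scene. Friction and masses are not known exactly. Their poses are not given: they have to be found in the camera images.
- wall_foot (a point): Mid-width point of the line where the upright wall of the turning step (fixed light-wood block, 280 mm wide) meets its lower tread; 40 mm above the table. x points level away from the robot, square into the wall; y along the wall, to the left; z up. The lower tread reaches 90 mm from the wall towards the robot and ends in an upright front face. The wall is 25 mm high, with a dark strip.
- upper_tread (a point): Centre of the upper tread's surface, 65 mm above the table: level, grey fabric on it, 150 mm deep (x) from the wall's top edge, 280 mm wide (y). It lies 75 mm beyond the wall. Axes as wall_foot.
- long_module_centre (a point): Centre of the longer module: dark steel block 120 (x) x 90 (y) x 22 mm (z), about 0.3 kg; z points out of the copper face, other face aluminium. On the left or right half of the lower tread, 65 mm off mid-width, x square to the wall within 3 degrees, far end 8-20 mm short of it. Near end hangs 38-50 mm out over the tread's front (30 when at the wall), 40 mm above the table: room for a fingertip below.
- short_module_centre (a point): Centre of the shorter module, to be left alone: same make, 80 mm long (x), 90 mm wide (y), 22 mm thick (z), copper face up, on the other half of the lower tread, about 40 mm of clear tread between the two.
Things that resemble listed ones, but are neither listed nor needed, are in the scene too. What is shaped like the part that bears long_module_centre but pink, purple or yellow is not meant.

How it is judged:
By the outcome, as a careful person would: the job done as asked, in the order asked, and still so for the second after the job is handed in, with the robot touching nothing.
It also fails if it takes over 45 s, if anything falls off the work surface, if the arm or the gripper's body presses on something with over 40 N, if the wrist force passes 120 N, or if a joint passes its speed limit or range.

ROBOT

A 6-joint arm with a two-finger parallel gripper is mounted at the origin on the work surface. World frame = base frame: x ahead of the robot, y to its left, z up, the work surface at z = 0. Lengths are in m, angles in rad, forces in N, time in s.
With the tool pointing down it reaches from about 0.35 to 0.975 m from the base axis. Payload 4.9 kg.
Tool frame: the origin (TCP) lies on the centre line of the jaws, within the pads' length; the fingertips stand 17 mm ahead of it and the grasp point (between the pads) lies 2 mm behind it; z points along the fingers, y is the line along which they close (so a half turn about z gives the same grasp; the last joint's range is limited). The gripper opens to 85 mm and grips with 20 to 120 N. Pads are 22 mm wide; open, the fingers measure 114 mm over their backs; the gripper's body (76 mm by 85 mm) begins 54 mm behind the grasp point. The pads swing forward as they close: fully open they stand 13 mm farther back than shut.
Start: joints at [-1.452, 0.053, 1.613, -0, 1.476, -0.119], TCP at [0.147, -0.607, 0.248] pointing down, gripper open.
Joint ranges: [-3.01, 3.01], [-1.01, 2.22], [0.06, 2.58], [-1.02, 4.17], [0.09, 2.62], [-3.14, 3.14]. Speed limits (rad/s): [2.57, 2.57, 3.14, 3.14, 3.14, 3.14].

INTERFACE

Orientations are given as a rotation vector (axis times angle).
In Python, from cell import env, gripper_to, readout, optics gives the robot as it stands. Calls block until the motion is done:
- env.movep(position, orientation): joint-space move of the TCP to a pose.
- env.servo_line(position, ori=None, max_speed=0.15): straight line of the TCP; ori=None keeps the orientation; max_speed is the mean speed in m/s.
- env.set_joints(angles): joint-space move.
- gripper_to(opening, f_grip=None): opening from 0.0 (shut) to 1.0 (fully open); f_grip is the grip in N (None keeps the last); returns when the fingers have stopped.
- env.pause(seconds).
- env.ik(position, orientation): joint angles nearest the present ones, or None.
- readout.observe(): the state.
- optics.snapshot(name): name is "scene" or "top" or "wrist"; returns the picture (480x640x3 uint8, red, green, blue); there is no depth.
- optics.camera_params(name): a dict with "camera_matrix" (3x3 intrinsics, pixels), "xyz" and "orientation" of the camera in the world. Camera axes: x right, y up, looking along -z (the intrinsics and any distortion apply to the point x, -y, -z); pixel columns grow to the right and rows downward; lengths in m; the calibration is good to about 2 mm. A picture is of the moment at which its call begins: read the wrist's pose just before it. camera_params takes no time and is no camera call; for the wrist camera it gives the pose at the moment of the call.
A pose or a line that the arm cannot do raises env.IKError and nothing moves.
- env.sign_off(): hands the job in; it is judged then, once.
The state is a dict: "clock": time; "joint_pos": joint angles; "joint_vel": joint speeds; "joint_efforts": joint torques, N m; "ee_pos": TCP position; "tcp_rot": TCP orientation; "force": force on the tool from outside, world axes, zero at the start; "torque": the same for the moment, N m; "opening": opening from 0.0 (shut) to 1.0 (fully open); "finger_force": force on a finger pad.
Only numpy, scipy, OpenCV 4.12 (cv2) and the standard library are available. Lean on these libraries where they do the work, as an engineer would, in place of code of your own. Each camera call takes 0.05 s, during which the arm holds its last target. There are 200 camera calls.

## Working session

There is one attempt and no reset: what is moved stays moved. The work goes in short steps, each a Python script; the robot and the scene stay as the last script left them, time stands still between calls to the robot, and variables do not carry over. Pictures are saved under pics/ and viewed, at most 10 in all, crops included, and the job is handed in when it is done.

```bash
ls; mkdir -p pics
python3 - <<'E'
from cell import env, gripper_to, readout, optics
import cv2,numpy as np
for n in("scene","top"):
    im=optics.snapshot(n); cv2.imwrite(f"pics/{n}0.png",im[:,:,::-1])
    p=optics.camera_params(n); print(n,p)
print(readout.observe())
E
```

```text
pics
scene {'camera_matrix': array([[511.59402335,   0.        , 307.92989665],
       [  0.        , 511.59402335, 247.17278945],
       [  0.        ,   0.        ,   1.        ]]), 'xyz': array([0.86912786, 0.30379738, 0.75325799]), 'orientation': array([0.28510116, 0.62280026, 2.16448336])}
top {'camera_matrix': array([[513.55120635,   0.        , 329.12998729],
       [  0.        , 513.55120635, 243.40661657],
       [  0.        ,   0.        ,   1.        ]]), 'xyz': array([0.48140651, 0.02631163, 0.70505367]), 'orientation': array([ 0.07306372, -0.09881139, -1.5648385 ])}
{'clock': 0.1, 'joint_pos': array([-1.45201790e+00,  5.32979404e-02,  1.61414736e+00, -4.12429044e-05,
        1.47598076e+00, -1.18955863e-01]), 'joint_vel': array([-0.00096715, -0.00170981, -0.00211593, -0.00029893, -0.00072753,
       -0.00091028]), 'joint_efforts': array([ 7.96509339e-04, -3.94902527e+01, -3.71361673e+01, -1.06565162e-04,
        3.89734312e-03, -6.40576147e-06]), 'ee_pos': array([ 0.14714236, -0.60689279,  0.24718709]), 'tcp_rot': array([-3.11760315e+00, -3.72342096e-01,  6.41946044e-05]), 'force': array([-0.34395164,  0.2358508 ,  0.31412731]), 'torque': array([-0.03764076,  0.010187  , -0.02910403]), 'finger_force': 0.0, 'opening': 0.9968272852463169}
```

View pics/scene0.png

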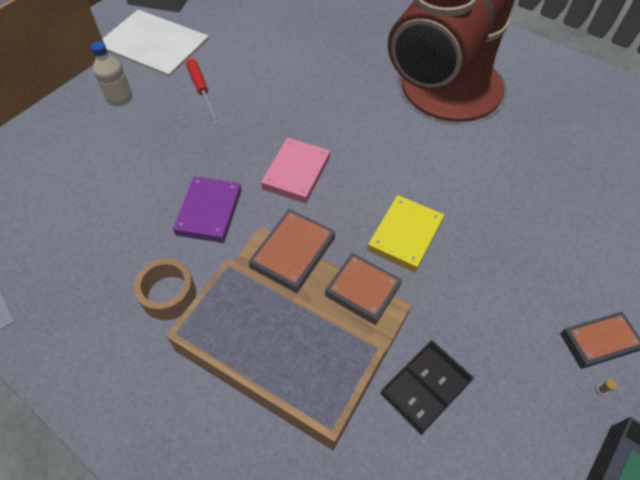

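View pics/top0.png

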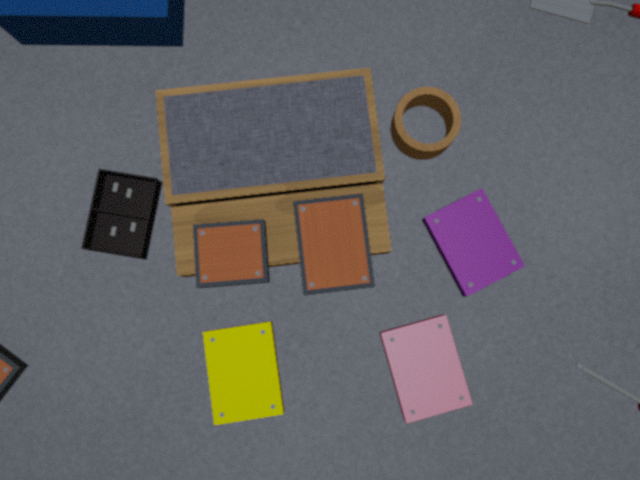

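```bash
cat > h.py <<'E'
import numpy as np, cv2
from scipy.spatial.transform import Rotation as R
from cell import env, gripper_to, readout, optics
def cam(n):
    p=optics.camera_params(n); return p["camera_matrix"],np.array(p["xyz"]),R.from_rotvec(p["orientation"]).as_matrix()
def ray(c,u):
    K,t,M=c; d=np.linalg.inv(K)@[u[0],u[1],1]; return t,M@(d*[1,-1,-1])
def onz(c,u,z):
    t,d=ray(c,u); return t+d*(z-t[2])/d[2]
def tri(cs,us):
    A=0;b=0
    for c,u in zip(cs,us):
        t,d=ray(c,u); d=d/np.linalg.norm(d); P=np.eye(3)-np.outer(d,d); A=A+P; b=b+P@t
    return np.linalg.solve(A,b)
def proj(c,X):
    K,t,M=c; q=M.T@(np.asarray(X)-t)*[1,-1,-1]; q=K@q; return q[:2]/q[2]
E
python3 - <<'E'
from h import *
np.set_printoptions(precision=4,suppress=True)
T,S=cam("top"),cam("scene")
mod=[((294,200),(297,288)),((362,194),(250,253)),((373,288),(292,211)),((305,293),(335,238))]
up=[((383,182),(232,263)),((370,69),(172,338)),((157,90),(335,437)),((170,203),(385,350))]
for nm,l,z in(("mod",mod,.062),("up",up,.065)):
    for a,b in l: print(nm,tri((T,S),(a,b)),onz(T,a,z)[:2],onz(S,b,z)[:2])
for a in ((195,222),(264,221),(269,283),(197,287)): print("short",onz(T,a,.062)[:2])
for a in ((178,275),(390,250)): print("front",onz(T,a,.04)[:2])
for a in ((386,320),(446,316),(470,404),(407,422),(204,330),(271,322),(283,412),(214,424)): print("pink/yel",onz(T,a,.02)[:2])
i=cv2.imread("pics/top0.png")[160:320,150:410]; cv2.imwrite("pics/c1.png",cv2.resize(i,None,fx=3,fy=3,interpolation=2))
E
```

```text
mod [0.6065 0.0623 0.061 ] [0.6074 0.0607] [0.6058 0.0643]
mod [ 0.6111 -0.0238  0.0825] [ 0.6157 -0.0258] [ 0.603  -0.0333]
mod [ 0.4954 -0.0384  0.0531] [ 0.4963 -0.0391] [ 0.4991 -0.0322]
mod [0.489  0.0478 0.0428] [0.4898 0.0457] [0.4983 0.0561]
up [ 0.632  -0.0514  0.052 ] [ 0.6308 -0.0524] [ 0.635 -0.042]
up [ 0.7805 -0.0332  0.0592] [ 0.7809 -0.0366] [ 0.779  -0.0259]
up [0.7463 0.2378 0.0709] [0.7496 0.2385] [0.7443 0.2385]
up [0.6034 0.2214 0.0524] [0.6019 0.2164] [0.6072 0.2242]
short [0.5784 0.185 ]
short [0.5802 0.0983]
short [0.5021 0.0907]
short [0.4968 0.1799]
front [0.5126 0.21  ]
front [ 0.5463 -0.0639]
pink/yel [ 0.4552 -0.0604]
pink/yel [ 0.4607 -0.1402]
pink/yel [ 0.3471 -0.1691]
pink/yel [ 0.3244 -0.0865]
pink/yel [0.4416 0.1791]
pink/yel [0.4522 0.0914]
pink/yel [0.337  0.0741]
pink/yel [0.3221 0.1627]
```

View pics/c1.png

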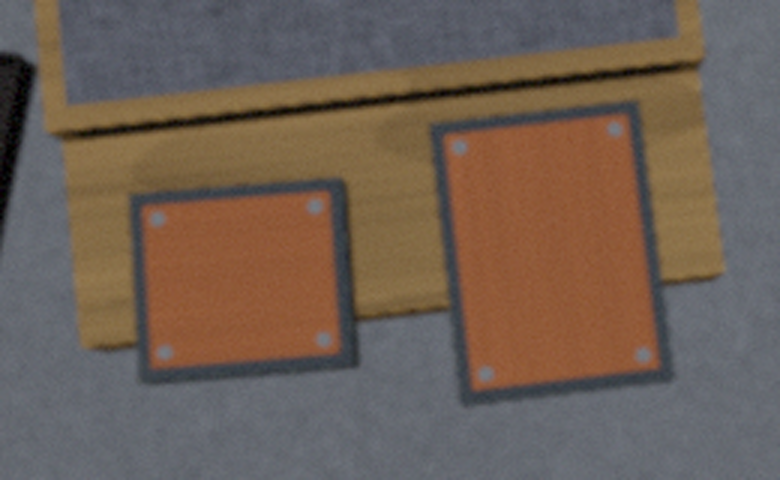

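```bash
cat >> h.py <<'E'
TH=0.112; F=np.array([.6165,.082,.040])     # step yaw, wall_foot
Rz=R.from_euler('z',TH)
def W(x,y,z): return F+Rz.apply([x,y,z])
def ori(beta,s=1,across=False):
    """tool pointing down, tilted forward by beta (rad); fingers close in the vertical plane (or across, along the wall)"""
    z=np.array([np.sin(beta),0,-np.cos(beta)])
    y=np.array([0,1,0]) if across else np.array([np.cos(beta),0,np.sin(beta)])
    y=y*s; return (Rz*R.from_matrix(np.c_[np.cross(y,z),y,z])).as_rotvec()
YM=-.065
def edge(phi,L=.120,T=.022):   # near bottom edge N of the module at tip angle phi (rel. x,z)
    return np.array([-T*np.sin(phi)-L*np.cos(phi), L*np.sin(phi)])
def tcp_edge(phi,beta,gap,off=0.,d=0.):  # TCP so that rear pad touches N; d = extra press
    n=np.array([np.cos(beta),np.sin(beta)]); a=np.array([np.sin(beta),-np.cos(beta)])
    p=edge(phi)+n*(gap/2+d)-a*off; return W(p[0],YM,p[1])
def tcp_over(psi,h=.095,lift=0.): # gripped upright, rotated psi about wall top; h: grip height over wall top
    p=np.array([np.cos(psi)*-.011+np.sin(psi)*h, .025+lift+.011*np.sin(psi)+h*np.cos(psi)]); return W(p[0],YM,p[1])
E
python3 - <<'E'
from h import *
np.set_printoptions(precision=2,suppress=True)
d=np.radians
for s in(1,-1):
    print("s",s)
    for b in(40,50,60,70): print("lift",b,env.ik(tcp_edge(0,d(b),.06),ori(d(b),s)))
    for p in(0,40,50,60,70,80): print("over",p,env.ik(tcp_over(d(p)),ori(-d(p),s)))
    print("push",env.ik(W(-.17,YM,.03),ori(0,s,True)))
E
```

```text
s 1
lift 40 [-0.24 -0.31  2.4   0.54  0.45 -0.77]
lift 50 [-0.28 -0.36  2.49  1.05  0.34 -1.29]
lift 60 [-0.32 -0.35  2.56  1.75  0.38 -2.  ]
lift 70 None
over 0 [-0.09  0.09  1.72 -0.    1.33 -0.21]
over 40 [-0.04  0.68  1.11 -0.11  2.04 -0.16]
over 50 [-0.03  0.82  0.97 -0.14  2.22 -0.17]
over 60 [-0.02  0.96  0.83 -0.17  2.38 -0.19]
over 70 [-0.02  1.1   0.7  -0.22  2.55 -0.23]
over 80 None
push [-0.17 -0.18  2.15  0.    1.17 -1.85]
s -1
lift 40 [-0.24 -0.31  2.4   0.54  0.45  2.37]
lift 50 [-0.28 -0.36  2.49  1.05  0.34  1.86]
lift 60 [-0.32 -0.35  2.56  1.75  0.38  1.15]
lift 70 None
over 0 [-0.09  0.09  1.72 -0.    1.33  2.93]
over 40 [-0.04  0.68  1.11 -0.11  2.04  2.98]
over 50 [-0.03  0.82  0.97 -0.14  2.22  2.97]
over 60 [-0.02  0.96  0.83 -0.17  2.38  2.95]
over 70 [-0.02  1.1   0.7  -0.22  2.55  2.91]
over 80 None
push [-0.17 -0.18  2.15  0.    1.17  1.29]
```

Run:
```python
from h import *
np.set_printoptions(precision=3,suppress=True)
o=ori(0,1,True)
env.movep(W(-.175,YM,.09),o); gripper_to(.6,20)
env.servo_line(W(-.175,YM,.020),o,.2); env.servo_line(W(-.147,YM,.020),o,.1)
f0=readout.observe()["force"]
for i in range(14):
    env.servo_line(W(-.145+.002*i,YM,.020),o,.05)
    s=readout.observe(); f=Rz.inv().apply(s["force"]-f0); print(-.145+.002*i,f)
    if f[0]<-7: break
print(Rz.inv().apply(s["ee_pos"]-F),s["clock"],s["opening"])
cv2.imwrite("pics/t2.png",cv2.resize(optics.snapshot("top")[130:330,130:430,::-1],None,fx=2.6,fy=2.6,interpolation=2))
```

```text
-0.145 [-0.218  0.334 -0.464]
-0.143 [ 0.679  1.502 -0.13 ]
-0.141 [-1.019  0.916  0.249]
-0.13899999999999998 [0.378 0.359 0.182]
-0.13699999999999998 [ 0.156 -0.036 -0.961]
-0.13499999999999998 [-0.665  0.536 -0.27 ]
-0.13299999999999998 [-0.11   1.603 -0.457]
-0.13099999999999998 [-0.765  0.579  0.443]
-0.129 [-5.775 -0.457  4.587]
-0.127 [-13.115  -0.926   9.572]
[-0.13  -0.065  0.02 ] 6.4083 0.5965872225099035
```

View pics/t2.png

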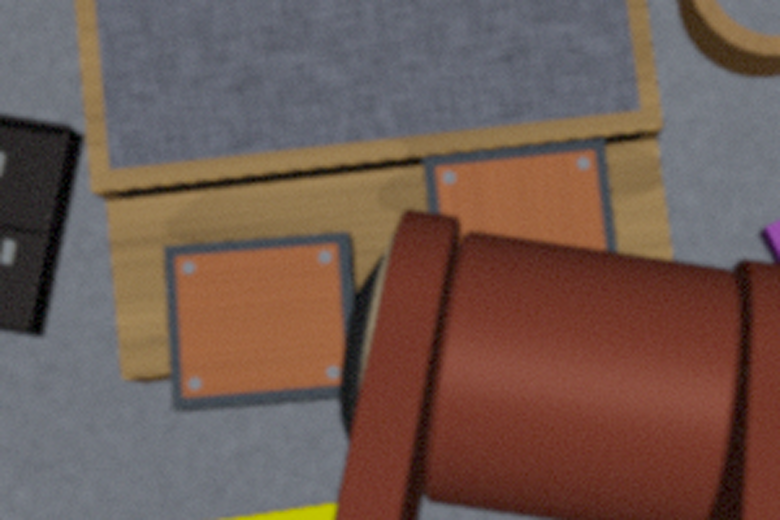

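Run:
```python
from h import *
np.set_printoptions(precision=3,suppress=True)
d=np.radians; g=.8*.085; b=d(45)
env.servo_line(W(-.16,YM,.020),None,.2); env.servo_line(W(-.18,YM,.10),None,.25)
a=Rz.apply([np.sin(b),0,-np.cos(b)])
p=tcp_edge(0,b,g,-.004,-.006)
env.movep(p-a*.06,ori(b)); gripper_to(.8); f0=readout.observe()["force"]
env.servo_line(p,ori(b),.12)
s=readout.observe(); print("in",Rz.inv().apply(s["force"]-f0),s["clock"],s["opening"])
for ph in (0,4,8,12):
    env.servo_line(tcp_edge(d(ph),b,g,-.004,0),ori(b),.08)
    s=readout.observe(); print(ph,Rz.inv().apply(s["force"]-f0),s["clock"])
cv2.imwrite("pics/s3.png",optics.snapshot("scene")[100:400,130:480,::-1].repeat(2,0).repeat(2,1))
```

```text
in [-0.027  0.309 -1.451] 9.1917 0.7985180362404339
0 [ 0.084  0.239 -0.622] 9.4417
4 [-3.773 -0.798 -1.675] 9.7
8 [-7.003 -1.795 -2.185] 9.9583
12 [-3.543 -0.257 -0.933] 10.2083
```

View pics/s3.png

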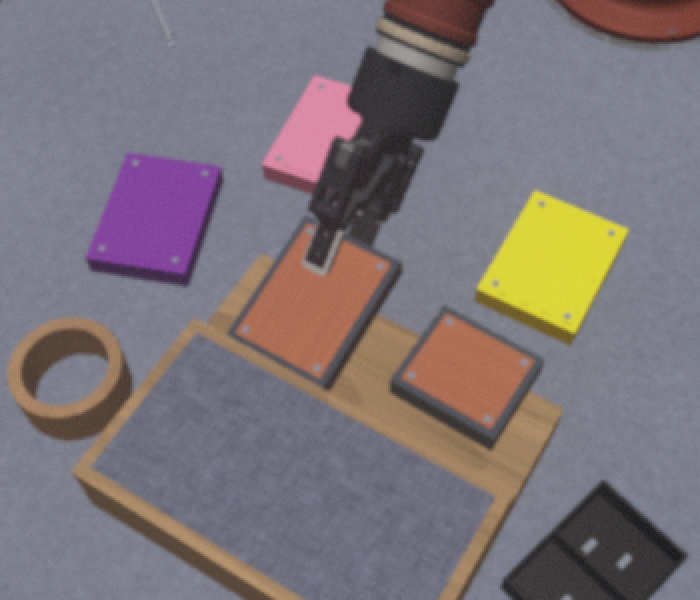

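Run:
```python
from h import *
np.set_printoptions(precision=3,suppress=True)
d=np.radians; g=.8*.085; f0=np.zeros(3)
for ph in (20,28,36,44,52,60,68,76,84):
    b=d(min(45,88-ph))
    env.servo_line(tcp_edge(d(ph),b,g,-.004,0),ori(b),.1)
    s=readout.observe(); f=Rz.inv().apply(s["force"]); print(ph,f,s["clock"])
    if np.linalg.norm(f)>25: break
cv2.imwrite("pics/s4.png",optics.snapshot("scene")[100:400,130:480,::-1].repeat(2,0).repeat(2,1))
```

```text
20 [-0.142 -1.02  -0.878] 10.5667
28 [-1.238 -0.314 -1.234] 10.875
36 [-1.379 -0.381  0.532] 11.1833
44 [-1.332  0.147 -1.202] 11.4833
52 [-1.079  0.221 -0.531] 11.8
60 [-0.242  0.731  0.06 ] 12.1
68 [-0.359  0.105  0.141] 12.4
76 [-0.483  0.249  0.401] 12.7083
84 [-0.838 -0.236  0.706] 13.0167
```

View pics/s4.png

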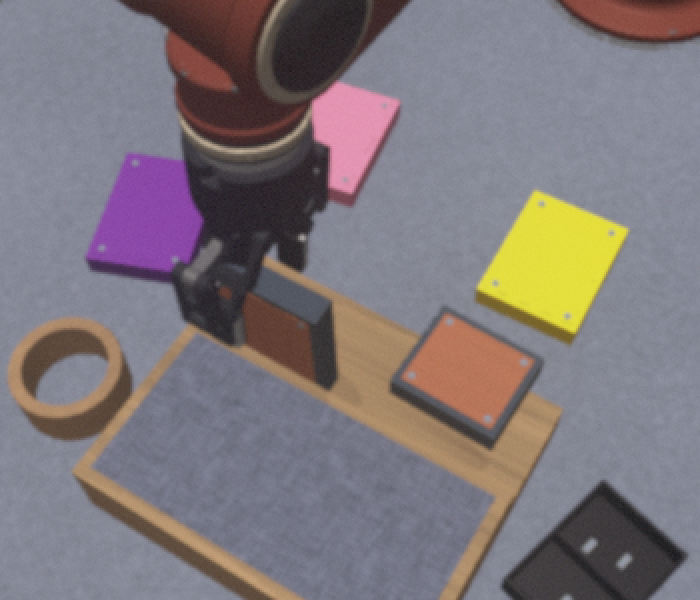

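Run:
```python
from h import *
np.set_printoptions(precision=3,suppress=True)
d=np.radians; g=.8*.085
def say(t):
    s=readout.observe(); print(t,Rz.inv().apply(s["force"]),s["clock"],s["opening"],s["finger_force"])
env.servo_line(tcp_edge(d(90),0,g,-.004,0),ori(0),.05); say("up")
env.servo_line(W(-.011,YM,.115),ori(0),.06); say("centred")
gripper_to(.15,40); say("closed")
for p in (0,10,20,30,40,50,60,66):
    env.servo_line(tcp_over(d(p),.090,.002),ori(-d(p)),.1); say(p)
cv2.imwrite("pics/s5.png",optics.snapshot("scene")[100:400,130:480,::-1].repeat(2,0).repeat(2,1))
```

```text
up [-0.031  0.528 -0.052] 13.4667 0.8009278205928175 0.0
centred [ 0.78  -0.183 -0.294] 14.0 0.8026367835834981 0.0
closed [ 0.213 -0.556  0.454] 14.4833 0.24662002018973506 40.00641882419586
0 [-0.735  0.14  -2.623] 14.7333 0.24793106783332702 39.53893482685089
10 [-0.175 -0.436 -2.67 ] 15.0583 0.2493979208717182 39.545740485191345
20 [-0.086  0.177 -2.386] 15.3833 0.24867364571670572 39.55444872379303
30 [-0.661  1.09  -2.393] 15.7083 0.24788537720513823 39.5654833316803
40 [ 0.101  0.299 -3.007] 16.0333 0.24904159335489748 39.58173394203186
50 [-0.036 -0.777 -2.448] 16.3583 0.24537683963421067 39.62839186191559
60 [ 0.45   0.239 -2.354] 16.6833 0.24806887224591218 39.71321761608124
66 [-0.779  1.071 -2.564] 16.9417 0.2521426814668856 39.818572998046875
```

View pics/s5.png

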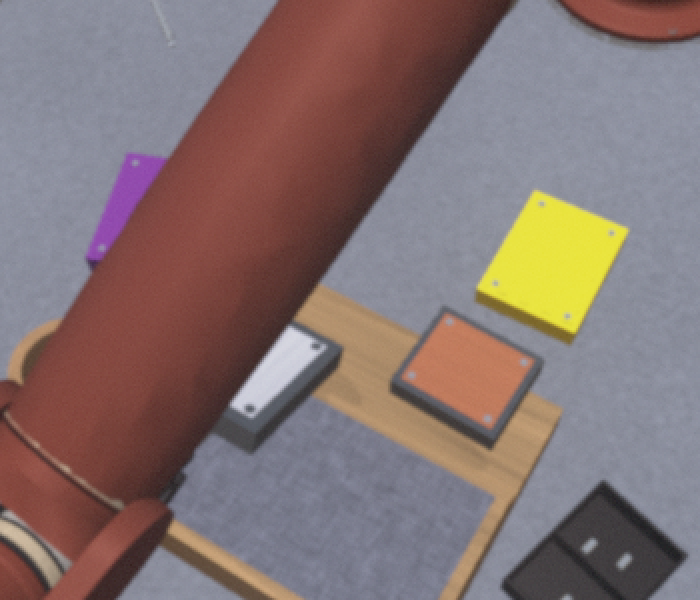

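Run:
```python
from h import *
np.set_printoptions(precision=3,suppress=True)
d=np.radians; b=-d(66)
back=-Rz.apply([np.sin(b),0,-np.cos(b)])
p=tcp_over(d(66),.090,.002)
def say(t):
    s=readout.observe(); print(t,Rz.inv().apply(s["force"]),s["clock"],s["opening"])
for r in(.03,.05,.06,.07): print(r,env.ik(p+back*r,ori(b)))
gripper_to(.45); say("open")
env.servo_line(p+back*.05,ori(b),.12); say("out")
env.pause(.2)
cv2.imwrite("pics/s6.png",optics.snapshot("scene")[100:400,130:480,::-1].repeat(2,0).repeat(2,1))
```

```text
0.03 [-0.019  1.103  0.639 -0.212  2.539 -0.229]
0.05 [-0.016  1.155  0.539 -0.224  2.586 -0.243]
0.06 [-0.015  1.184  0.483 -0.231  2.612 -0.253]
0.07 None
open [-0.011 -0.137 -1.062] 17.3 0.4511868249579067
out [-0.737  0.007 -0.257] 17.8667 0.44978127148267705
```

View pics/s6.png

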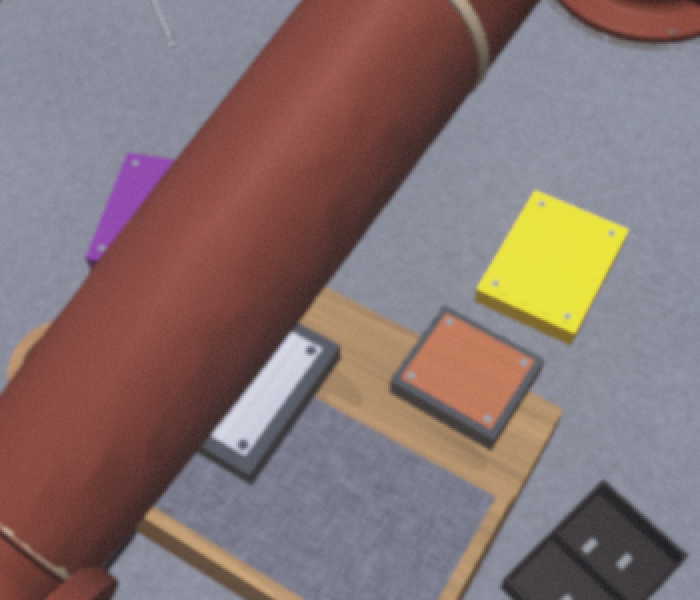

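Run:
```python
from h import *
d=np.radians; b=-d(66)
p=np.array(readout.observe()["ee_pos"])
env.servo_line(p+[0,0,.05],ori(-d(55)),.15)
env.servo_line(p+[-.03,0,.16],ori(0),.25)
o=ori(0,1,True)
env.movep(W(-.12,YM,.15),o); gripper_to(.6)
env.movep(W(-.15,YM,.10),o)
print(readout.observe()["clock"])
cv2.imwrite("pics/t7.png",cv2.resize(optics.snapshot("top")[50:280,130:430,::-1],None,fx=2.6,fy=2.6,interpolation=2))
```

```text
21.8
```

View pics/t7.png

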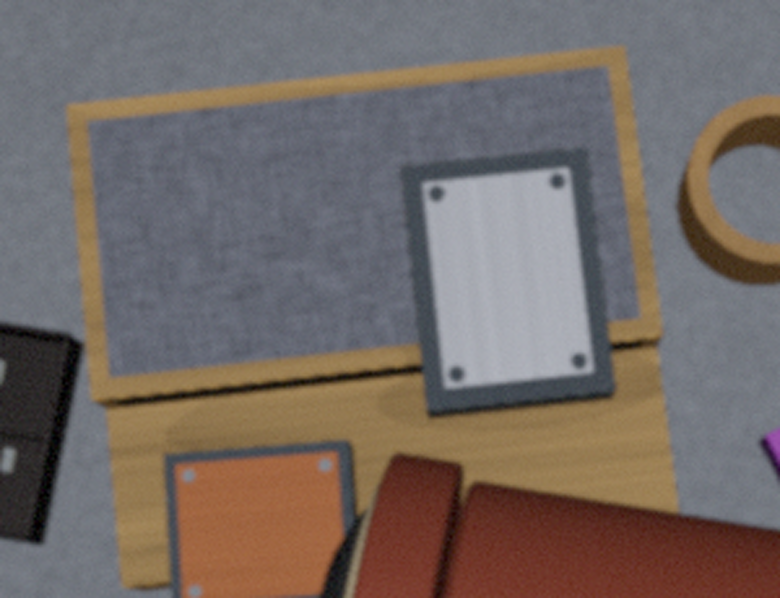

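Run:
```python
from h import *
np.set_printoptions(precision=3,suppress=True)
o=ori(0,1,True)
def say(t):
    s=readout.observe(); print(t,Rz.inv().apply(s["force"]),s["clock"])
env.servo_line(W(-.07,YM,.075),o,.2); env.servo_line(W(-.06,YM,.048),o,.15)
for x in(-.04,-.03,-.015,.002): env.servo_line(W(x,YM,.048),o,.05); say(x)
env.servo_line(W(-.04,YM,.048),o,.1); env.servo_line(W(-.10,YM,.13),o,.25)
env.set_joints([-1.0,.053,1.613,0,1.476,-.119]); say("away")
T=cam("top"); im=optics.snapshot("top")
cv2.imwrite("pics/t8.png",cv2.resize(im[50:330,130:430,::-1],None,fx=2.1,fy=2.1,interpolation=2))
```

```text
-0.04 [-1.161 -0.194  0.042] 23.3083
-0.03 [ 0.513 -0.109  0.508] 23.6583
-0.015 [ 1.065 -0.087  0.177] 24.1083
0.002 [ 0.141 -0.099  0.446] 24.6
away [0.831 0.444 0.209] 27.575
```

View pics/t8.png

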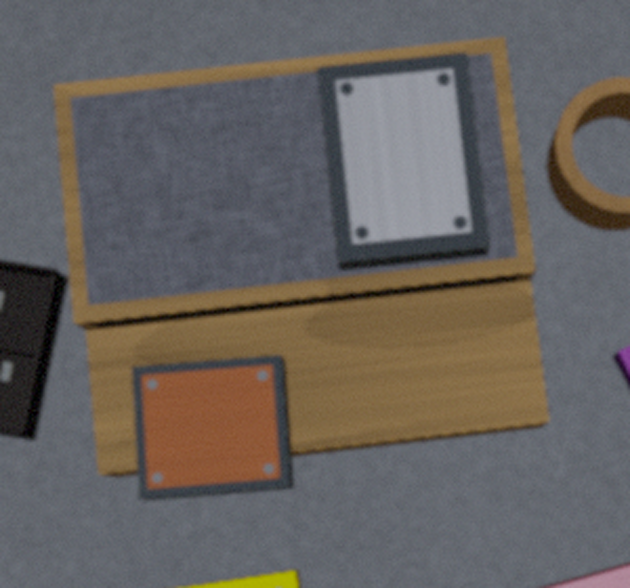

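The longer module lies aluminium side up, so copper down, fully on the upper tread. Its corners in the crop are about (320,70), (465,57), (487,248) and (340,265), square to the step. The shorter module is where it was, at about (135–290, 357–495). The arm is clear.

```bash
python3 -c "
from h import *
print(env.sign_off())"
```

```text
the job is handed in; nothing more can be done
None
```

The longer module was pushed to the wall, tipped up on end and over, and now rests flat, copper side down, square on the upper tread; the shorter one was left in place, and the job was handed in at about 28 s.

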